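# Vent a culture jar and unscrew its knurled locking ring

## Task

Press the vent button on top of the culture jar fully down and let it spring up again, then loosen the jar's knurled locking ring by rolling a fingertip along its rim, anticlockwise seen from above, until the ring's black index line has come round to the lid's black pointer for the second time; leave it lined up there. The first time the line meets the pointer it just goes past: one more full turn follows. Work with light fingertip pressure, grip and lift nothing, and leave the dishes and the bottle where they stand.

Things in the scene. Friction and masses are not known exactly. Their poses are not given: they have to be found in the camera images.
- jar: Culture jar fixed to the bench, cannot move. Square steel foot 150 x 150 x 12 mm, clear round wall 116 mm across up to 138 mm. Origin: centre of the underside, at bench height on the jar's upright axis; z up. On top a white lid disc 75 mm across, top 178 mm above the bench; in its middle the grey vent collar, 40 mm across, top at 184 mm.
- pointer (a point): Outer tip of the lid's pointer: a flat black bar, 7 mm wide, on the white lid, from the vent collar out to the ring. The tip is 36 mm from the jar's axis in the jar's -x direction, 180 mm above the bench. Fixed.
- ring (a joint): Angle of the knurled ring about the jar's axis, rad; grows anticlockwise from above. 0: index line at the pointer for the first time; 6.283: for the second time. Starts between -5.6 and -0.7; end stops at -6.2 and 12. It resists by friction only (0.08 N m, about 1.6 N at the rim), stays where it is left and does not rise. Rim ribs: 40, upright, 2 mm proud.
- ring_top (a point): Centre of the aluminium ring's top face, on the jar's axis, 176 mm above the bench. The rim is upright, 104 mm in diameter over the knurl, 26 mm tall (150 to 176 mm above the bench), too wide to grip. Below it: a lid edge 98 mm across, then from 138 mm down the jar's wall, 116 mm across: keep fingertips beside the rim above 140 mm.
- index (a point): Outer end of the index line, a flat black stripe 7 mm wide and 13 mm long on the ring's top face, running outward from 37 to 50 mm from the jar's axis; it turns with the ring. Lined up when it lies in the same direction from the axis as the pointer.
- vent (a joint): Travel of the vent button, m: 0 up, 0.006 fully down. Spring return: starts to move at about 2 N, fully down at 5.4 N.
- vent_top (a point): Centre of the top face of the round steel vent button (28 mm across), on the jar's axis, 193 mm above the bench when up; pressed straight down it goes 6 mm and then still stands 3 mm above its collar.
- dish_stack: Loose stack of four closed culture dishes, 90 mm across, 60 mm tall, moving as one piece; origin: centre of the underside. A bystander.
- dish: Loose single closed culture dish, 90 mm across, 15 mm tall; origin: centre of the underside. A bystander.
- reagent: Loose capped bottle, 52 mm across, 100 mm tall; origin: centre of the underside. A bystander.

How it is judged:
By the outcome, as a careful person would: the job done as asked, in the order asked, and still so for the second after the job is handed in, with the robot touching nothing.
It also fails if it takes over 64 s, if anything falls off the work surface, if the arm or the gripper's body presses on something with over 40 N, if the wrist force passes 120 N, or if a joint passes its speed limit or range.

## Robot

A 7-joint arm with a two-finger parallel gripper is mounted at the origin on the work surface. World frame = base frame: x ahead of the robot, y to its left, z up, the work surface at z = 0. Lengths are in m, angles in degrees, forces in N, time in s.
With the tool pointing down it reaches from about 0.4 to 0.85 m from the base axis. Payload 4.5 kg.
Tool frame: the origin (TCP) lies at the very end of the fingers, on their centre line; the grasp point (between the pads) lies 19 mm behind it; z points along the fingers, y is the line along which they close (so a half turn about z gives the same grasp; the last joint's range is limited). The gripper opens to 85 mm and grips with 20 to 120 N. Pads are 22 mm wide; open, the fingers measure 114 mm over their backs; the gripper's body (76 mm by 85 mm) begins 54 mm behind the grasp point. The pads swing forward as they close: fully open they stand 13 mm farther back than shut.
Start: joints at [-63.094, 39.483, -11.15, 89.685, 9.013, 51.709, -12.324], TCP at [0.264, 0.567, 0.231] pointing down, gripper open.
Joint ranges: [-172.22, 172.22], [-26.19, 119.32], [-84.43, 86.54], [7.71, 146.69], [-57.33, 237.33], [2.42, 119.75], [-152.13, 152.13]. Speed limits (degrees/s): [147.25, 147.25, 180, 180, 180, 180, 180].

## Interface

Orientations are given as a 3x3 rotation matrix whose columns are the frame's x, y, z axes.
In Python, from workcell import manip gives the robot as it stands.
- The arm moves only by the shell command python3 -m crank 'ROWS' [FORCE]. ROWS is JSON, a list of rows, each a list of 3 entries, a list of its own where there are three numbers: the shift along the tool's x, y, z in m, then the turn, a rotation vector about the tool's x, y, z in degrees, then the opening, from 0 (shut) to 1 (fully open). In form: [[[dx, dy, dz], [wx, wy, wz], grip], ...]. A call has 1 to 8 rows; each row shifts and turns the commanded pose from where the row before left it, along the tool's axes as they then stand; what a row does not reach is not made up. A row lasts 1/8 s, in which the tool goes at most 62.5 mm and 10.7 degrees, less where a joint would pass 70% of its speed; a pose out of reach is approached as far as the arm can. A call with a gripper value outside its range is refused whole. The fingers move at their own pace and stop on an object; FORCE is the grip in N (left out, the last holds). Time passes only in rows, so rows that do not move let the fingers close. It gives the time, the measured TCP pose, the force, the opening and the grip force at its end, in the units of the state.
- manip.observe(): the state, without advancing time (a new reading comes with each control period).
- manip.snapshot(name): name is "scene" or "top"; returns the picture (480x640x3 uint8, red, green, blue); there is no depth.
- manip.camera_info(name): a dict with "camera_matrix" (3x3 intrinsics, pixels), "xyz" and "rotation" of the camera in the world. Camera axes: x right, y down, z forward; pixel columns grow to the right and rows downward; lengths in m; the calibration is good to about 2 mm. A picture is of the moment at which its call begins. camera_info takes no time and is no camera call.
- manip.finish_job(): hands the job in; it is judged then, once.
Trained networks look in the newest picture that a camera, given by its name, has taken for a name from the list of things; names that differ only in an ending like _2 or _b are one class to them, and where a whole thing is asked for, a point or a joint stands for the part that bears it (a point fixed in the world has none). Each returns a list of dicts, best first, with "p" (0 to 1); they miss things now and then, are a little off and sometimes report something else, mostly with a low value. They report only what shows in the picture. A call takes as long as a camera call.
- manip.recognise(camera, thing): "at" ([x, y, z] in m, in world coordinates, good to about 4 mm: the middle of the surface that is visible of it).
- manip.regions_of(camera, thing): "pixels" (480x640 bool, what is visible of it).
- manip.tip_of(camera, thing): "at" ([x, y, z] in m, in world coordinates, good to about 4 mm: a listed point, or the origin of a listed thing).
The state is a dict: "time_s": time; "joint_positions": joint angles; "qvel": joint speeds; "effort": joint torques, N m; "tcp_pos": TCP position; "tool_rot": TCP orientation; "wrist_force": force on the tool from outside, world axes, zero at the start; "torque": the same for the moment, N m; "width": opening from 0.0 (shut) to 1.0 (fully open); "gripper_force": force on a finger pad.
Only numpy, scipy, OpenCV 4.12 (cv2) and the standard library are available. Lean on these libraries where they do the work, as an engineer would, in place of code of your own. Each camera call takes 0.05 s, during which the arm holds its last target. There are 200 camera calls.

## Working session

There is one attempt and no reset: what is moved stays moved. The work goes in short steps, Python scripts to look and compute and a shell command to move; the robot and the scene stay as the last step left them, time stands still between calls to the robot, and variables do not carry over. Pictures are saved under pics/ and viewed, at most 10 in all, crops included, and the job is handed in when it is done.

```bash
mkdir -p pics; ls
cat > h.py <<'E'
from workcell import manip
import numpy as np, cv2
def save(cam,name):
    im=manip.snapshot(cam); cv2.imwrite(f'pics/{name}.png',im[:,:,::-1]); return im
def proj(cam,p):
    c=manip.camera_info(cam); q=np.array(c['rotation']).T@(np.array(p)-c['xyz']); q=np.array(c['camera_matrix'])@q; return q[:2]/q[2]
def ray(cam,uv,z):
    c=manip.camera_info(cam); d=np.array(c['rotation'])@np.linalg.inv(c['camera_matrix'])@[uv[0],uv[1],1]; o=np.array(c['xyz']); return o+d*(z-o[2])/d[2]
E
python3 - <<'E'
from h import *
np.set_printoptions(precision=4,suppress=True)
for c in ('scene','top'):
    save(c,c+'0'); i=manip.camera_info(c); print(c,i['xyz'],i['rotation'],i['camera_matrix'])
    for t in ('jar','pointer','ring_top','index','vent_top','dish_stack','dish','reagent'):
        print(t,[(np.round(r['at'],4),round(r['p'],2)) for r in manip.tip_of(c,t)[:2]])
s=manip.observe(); print(s)
E
```

```text
pics
scene [1.294  0.2619 0.684 ] [[-0.2233  0.5976 -0.7701]
 [ 0.9746  0.1217 -0.1881]
 [-0.0187 -0.7925 -0.6095]] [[475.2119   0.     317.2585]
 [  0.     475.2119 234.4825]
 [  0.       0.       1.    ]]
jar [(array([0.5027, 0.0664, 0.0024]), 0.66)]
pointer [(array([0.4727, 0.0664, 0.179 ]), 0.67)]
ring_top [(array([0.5045, 0.0701, 0.1746]), 0.92)]
index [(array([0.5329, 0.029 , 0.1768]), 0.76)]
vent_top [(array([0.5038, 0.0702, 0.1926]), 0.41)]
dish_stack [(array([ 0.5221,  0.2628, -0.0013]), 0.68)]
dish [(array([ 0.5047, -0.1205, -0.    ]), 0.92)]
reagent [(array([0.6648, 0.0571, 0.003 ]), 0.76)]
top [0.4926 0.0633 1.0734] [[-0.0179 -0.9943  0.1054]
 [-0.9996  0.0203  0.0216]
 [-0.0236 -0.105  -0.9942]] [[435.0168   0.     308.6013]
 [  0.     435.0168 236.0488]
 [  0.       0.       1.    ]]
jar []
pointer [(array([0.4664, 0.0643, 0.1804]), 0.8)]
ring_top [(array([0.5043, 0.0649, 0.1761]), 0.63)]
index [(array([0.5322, 0.024 , 0.1768]), 0.62)]
vent_top [(array([0.5064, 0.0683, 0.1942]), 0.46)]
dish_stack [(array([0.5237, 0.2609, 0.0003]), 0.62)]
dish [(array([ 0.498 , -0.1188, -0.0001]), 0.97)]
reagent [(array([ 0.6618,  0.0613, -0.0017]), 0.75)]
{'time_s': 0.9, 'joint_positions': array([-63.0942,  39.4797, -11.1496,  89.6861,   9.0106,  51.7089,
       -12.3253]), 'qvel': array([-0.0426, -0.005 , -0.0577,  0.044 ,  0.1075,  0.0479,  0.0281]), 'effort': array([  0.0005, -53.9537,  -1.2668, -15.8884,   0.01  ,   0.0011,
         0.    ]), 'tcp_pos': array([0.2638, 0.5666, 0.2313]), 'tool_rot': array([[-0.9065,  0.4221,  0.    ],
       [ 0.4221,  0.9065,  0.0001],
       [ 0.    ,  0.0001, -1.    ]]), 'wrist_force': array([0.2401, 1.0359, 0.7004]), 'torque': array([-0.0393,  0.032 ,  0.024 ]), 'gripper_force': 0.0, 'width': 0.9991800101631146}
```

View pics/scene0.png

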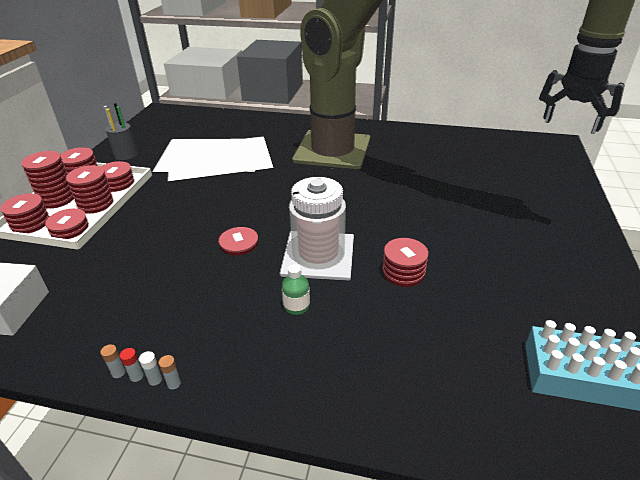

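View pics/top0.png

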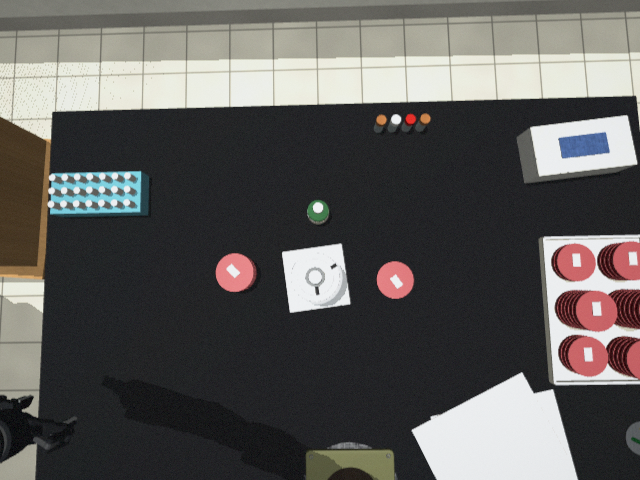

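The scene view shows the jar at (318,215), the pointer on the lid on the robot side, and the index line at about (296,193). In the top view the pointer is at (317,291) and the index at (333,267), so the ring angle is about -4.2 rad. The dishes and the bottle are well below fingertip working height. I'll move above the vent with the fingers shut.

```bash
python3 -m crank '[[[-0.02,-0.016,0],[0,0,0],0],[[-0.037,-0.030,0],[0,0,0],0],[[-0.037,-0.030,0],[0,0,0],0],[[-0.037,-0.030,0],[0,0,0],0],[[-0.037,-0.030,0],[0,0,0],0],[[-0.037,-0.030,0],[0,0,0],0],[[-0.037,-0.030,0],[0,0,0],0]]' 20
python3 -m crank '[[[-0.037,-0.030,0],[0,0,0],0],[[-0.037,-0.030,0],[0,0,0],0],[[-0.037,-0.030,0],[0,0,0],0],[[-0.037,-0.030,0],[0,0,0],0],[[-0.037,-0.030,0],[0,0,0],0],[[-0.02,-0.017,0],[0,0,0],0],[[0,0,0],[0,0,0],0],[[0,0,0],[0,0,0],0]]'
python3 - <<'E'
from h import *
s=manip.observe(); R=np.array(s['tool_rot']); print(R.T@(np.array([.505,.0685,.2])-s['tcp_pos']),s['joint_positions'],R.round(3).tolist(),s['wrist_force'])
E
```

```text
time_s: 1.78
tcp_pos: [0.4012, 0.2855, 0.2315]
tool_rot: [[-0.907, 0.422, 0.001], [0.422, 0.907, 0.0], [-0.0, 0.001, -1.0]]
wrist_force: [-0.3, -0.0, -0.1]
width: -0.003
gripper_force: 0.0
time_s: 2.78
tcp_pos: [0.5154, 0.0503, 0.2313]
tool_rot: [[-0.907, 0.421, -0.0], [0.421, 0.907, 0.001], [0.001, 0.001, -1.0]]
wrist_force: [0.1, 0.0, 0.2]
width: -0.001
gripper_force: 0.0
[0.01707847 0.01214868 0.03137071] [ -0.89753186  31.83094266 -15.352321   107.91749856  11.99171072
  41.80005664  42.08947536] [[-0.907, 0.421, -0.0], [0.421, 0.907, 0.001], [0.001, 0.001, -1.0]] [0.05536121 0.04373586 0.22325897]
```

```bash
python3 -m crank '[[[0.017,0.012,0],[0,0,0],0],[[0,0,0.015],[0,0,0],0],[[0,0,0.015],[0,0,0],0],[[0,0,0.004],[0,0,0],0],[[0,0,0.004],[0,0,0],0],[[0,0,0],[0,0,0],0]]'
python3 -m crank '[[[0,0,0.002],[0,0,0],0],[[0,0,0.002],[0,0,0],0],[[0,0,0.001],[0,0,0],0],[[0,0,0],[0,0,0],0]]'
```

```text
time_s: 3.52
tcp_pos: [0.5055, 0.0674, 0.1935]
tool_rot: [[-0.907, 0.421, 0.0], [0.421, 0.907, 0.0], [-0.0, 0.001, -1.0]]
wrist_force: [-0.6, 1.0, -0.5]
width: -0.002
gripper_force: 0.0
time_s: 4.03
tcp_pos: [0.5058, 0.0672, 0.1885]
tool_rot: [[-0.907, 0.422, 0.001], [0.422, 0.907, 0.001], [-0.0, 0.001, -1.0]]
wrist_force: [-0.6, 2.0, 4.2]
width: 0.001
gripper_force: 2.1
```

```bash
python3 -m crank '[[[0,0,0.0015],[0,0,0],0],[[0,0,0.0015],[0,0,0],0],[[0,0,0],[0,0,0],0],[[0,0,0],[0,0,0],0]]'
```

```text
time_s: 4.53
tcp_pos: [0.5058, 0.0672, 0.1869]
tool_rot: [[-0.907, 0.422, 0.002], [0.422, 0.907, 0.0], [-0.001, 0.001, -1.0]]
wrist_force: [-4.0, 0.1, 19.4]
width: -0.003
gripper_force: 9.3
```

```bash
python3 -m crank '[[[0,0,-0.015],[0,0,0],0],[[0,0,-0.025],[0,0,0],0],[[0,0,0],[0,0,10],0],[[0,0,0],[0,0,10],0],[[0,0,0],[0,0,10],0],[[0,0,0],[0,0,10],0],[[0,0,0],[0,0,10],0],[[0,0,0],[0,0,10],0]]'
python3 -m crank '[[[0,0,0],[0,0,10],0],[[0,0,0],[0,0,10],0],[[0,0,0],[0,0,10],0],[[0,0,0],[0,0,10],0],[[0,0,0],[0,0,10],0],[[0,0,0],[0,0,10],0],[[0,0,0],[0,0,10],0],[[0,0,0],[0,0,10],0]]'
python3 -m crank '[[[0,0,0],[0,0,10],0],[[0,0,0],[0,0,10],0],[[0,0,0],[0,0,10],0],[[0,0,0],[0,0,10],0],[[0.04,0,0],[0,0,0],0],[[0.04,0,0],[0,0,0],0],[[0,0,0],[0,0,0],0]]'
python3 - <<'E'
from h import *
s=manip.observe(); R=np.array(s['tool_rot']); print(R.T@(np.array([.505,.0685,.155])-s['tcp_pos']),s['joint_positions'])
save('scene','s1')
for c in ('scene','top'):
  if c=='top': save('top','t1')
  for t in ('vent_top','ring_top','index','pointer'): print(c,t,[(np.round(r['at'],4),round(r['p'],2)) for r in manip.tip_of(c,t)[:1]])
a,b=[cv2.imread(f'pics/{n}1.png') for n in 'st']
(u,v),(p,q)=[proj(c,[.505,.068,.18]).astype(int) for c in ('scene','top')]
cv2.imwrite('pics/c1.png',np.hstack([cv2.resize(i[y-50:y+50,x-50:x+50],(400,400),interpolation=3) for i,x,y in((a,u,v),(b,p,q))]))
E
```

```text
time_s: 5.52
tcp_pos: [0.505, 0.0662, 0.2247]
tool_rot: [[-0.081, 0.997, -0.001], [0.997, 0.081, -0.001], [-0.001, -0.001, -1.0]]
wrist_force: [0.4, 0.4, 0.5]
width: 0.001
gripper_force: 0.0
time_s: 6.52
tcp_pos: [0.505, 0.0663, 0.2248]
tool_rot: [[0.967, 0.253, -0.001], [0.253, -0.967, -0.001], [-0.001, 0.001, -1.0]]
wrist_force: [0.4, 0.6, 0.3]
width: 0.001
gripper_force: 0.0
time_s: 7.4
tcp_pos: [0.5799, 0.0306, 0.2249]
tool_rot: [[0.906, -0.424, 0.002], [-0.424, -0.906, -0.003], [0.003, 0.002, -1.0]]
wrist_force: [-0.7, -0.3, -0.4]
width: -0.002
gripper_force: 0.0
[-0.08406106 -0.00270748  0.06966949] [-29.15188462  41.95442212  39.18251428  99.58335088 -32.98736745
  50.44768577 -90.61535709]
scene vent_top [(array([0.5062, 0.0712, 0.192 ]), 0.63)]
scene ring_top [(array([0.5044, 0.0714, 0.1763]), 0.83)]
scene index [(array([0.5282, 0.0292, 0.1763]), 0.9)]
scene pointer [(array([0.4701, 0.0643, 0.1819]), 0.57)]
top vent_top []
top ring_top []
top index []
top pointer []
```

View pics/c1.png

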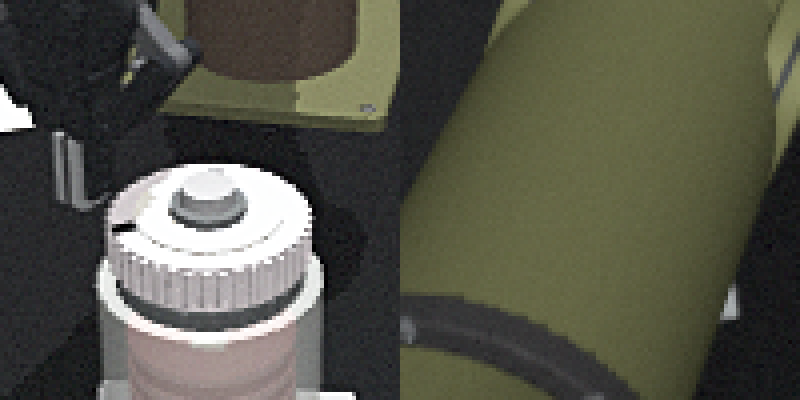

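The crop shows the vent button up again, with the index line at the ring's left side in the scene view. Next I'll lower the fingertip beside the rim and feel for contact.

```bash
python3 -m crank '[[[0,-0.0027,0.03],[0,0,0],0],[[0,0,0.03],[0,0,0],0],[[-0.008,0,0.007],[0,0,0],0],[[-0.007,0,0],[0,0,0],0],[[-0.002,0,0],[0,0,0],0],[[0,0,0],[0,0,0],0]]'
python3 -m crank '[[[-0.002,0,0],[0,0,0],0],[[-0.001,0,0],[0,0,0],0],[[-0.001,0,0],[0,0,0],0],[[0,0,0],[0,0,0],0]]'
```

```text
time_s: 8.65
tcp_pos: [0.5642, 0.0429, 0.1593]
tool_rot: [[0.907, -0.422, 0.002], [-0.422, -0.907, 0.0], [0.002, -0.001, -1.0]]
wrist_force: [0.2, -0.1, -0.2]
width: 0.003
gripper_force: 0.0
time_s: 9.15
tcp_pos: [0.5617, 0.0438, 0.1588]
tool_rot: [[0.906, -0.422, 0.003], [-0.422, -0.906, -0.001], [0.003, -0.0, -1.0]]
wrist_force: [4.3, -0.6, -0.6]
width: 0.001
gripper_force: 2.2
```

```bash
python3 -m crank '[[[-0.001,0,0],[0,0,0],0],[[-0.0006,-0.0085,0],[0,0,-8],0],[[-0.0006,-0.0085,0],[0,0,-8],0],[[-0.0006,-0.0085,0],[0,0,-8],0],[[-0.0006,-0.0085,0],[0,0,-8],0]]'
python3 - <<'E'
from h import *
s=manip.observe(); R=np.array(s['tool_rot']); print(R.T@(np.array([.505,.069,.155])-s['tcp_pos']),R.T@s['wrist_force'],R[:2,0])
save('scene','s2')
for t in ('ring_top','index','pointer'): print(t,[(np.round(r['at'],4),round(r['p'],2)) for r in manip.tip_of('scene',t)[:1]])
E
```

```text
time_s: 9.78
tcp_pos: [0.5672, 0.0777, 0.1589]
tool_rot: [[0.992, 0.127, 0.006], [0.127, -0.992, -0.001], [0.005, 0.002, -1.0]]
wrist_force: [6.2, -0.7, -0.9]
width: -0.0
gripper_force: 3.0
[-0.06279165  0.00075094  0.0035107 ] [6.03337276 1.52416164 0.89092707] [0.99194708 0.12653429]
ring_top [(array([0.5029, 0.072 , 0.1763]), 0.87)]
index [(array([0.5496, 0.047 , 0.1757]), 0.79)]
pointer [(array([0.4693, 0.0684, 0.1786]), 0.6)]
```

The ring follows the fingertip: 34° of ring turn for 32° of orbit. I'll continue.

```bash
python3 -m crank '[[[-0.0009,-0.0107,0],[0,0,-10],0],[[-0.0009,-0.0107,0],[0,0,-10],0],[[-0.0009,-0.0107,0],[0,0,-10],0],[[-0.0009,-0.0107,0],[0,0,-10],0],[[-0.0009,-0.0107,0],[0,0,-10],0]]'
cat > st.py <<'E'
from h import *
s=manip.observe(); R=np.array(s['tool_rot']); C=np.array([.5045,.0695,.158]); d=R.T@(C-s['tcp_pos'])
print(s['time_s'],'ctr in tool',d.round(4),'F tool',(R.T@s['wrist_force']).round(1),'head',np.degrees(np.arctan2(R[1,0],R[0,0])).round(1),s['joint_positions'].round(0))
save('scene','st')
for t in ('index',): print(t,[(np.round(r['at'],4),round(r['p'],2),np.degrees(np.arctan2(*(r['at']-C)[1::-1])).round(1)) for r in manip.tip_of('scene',t)[:2]])
E
python3 st.py
```

```text
time_s: 10.6
tcp_pos: [0.5379, 0.124, 0.1587]
tool_rot: [[0.538, 0.843, 0.003], [0.843, -0.538, 0.002], [0.003, 0.001, -1.0]]
wrist_force: [2.3, 1.4, 0.1]
width: 0.0
gripper_force: 1.2
10.6 ctr in tool [-0.0639  0.0011  0.0005] F tool [ 2.5  1.2 -0.1] head 57.4 [-25.  40.  12. 107. -14.  33. -36.]
index [(array([0.55  , 0.0882, 0.1775]), 0.88, np.float64(22.3))]
```

```bash
python3 -m crank '[[[-0.0022,-0.0107,0],[0,0,-10],0],[[-0.0012,-0.0107,0],[0,0,-10],0],[[-0.001,-0.0107,0],[0,0,-10],0],[[-0.001,-0.0107,0],[0,0,-10],0],[[-0.001,-0.0107,0],[0,0,-10],0],[[-0.001,-0.0107,0],[0,0,-10],0]]'
python3 st.py
```

```text
time_s: 11.45
tcp_pos: [0.4739, 0.1253, 0.1584]
tool_rot: [[-0.458, 0.889, -0.001], [0.889, 0.458, 0.001], [0.002, -0.0, -1.0]]
wrist_force: [0.5, 2.6, 0.1]
width: -0.0
gripper_force: 1.1
11.45 ctr in tool [-0.0636  0.0017  0.0003] F tool [ 2.1  1.7 -0. ] head 117.3 [-17.  36.  -5. 117.   6.  27.   1.]
index [(array([0.5117, 0.119 , 0.1748]), 0.82, np.float64(81.7)), (array([ 0.5041, -0.1219, -0.0007]), 0.55, np.float64(-90.1))]
```

```bash
python3 -m crank '[[[-0.0022,-0.0109,0],[0,0,-10],0],[[-0.0013,-0.0107,0],[0,0,-10],0],[[-0.001,-0.0107,0],[0,0,-10],0],[[-0.001,-0.0107,0],[0,0,-10],0],[[-0.001,-0.0107,0],[0,0,-10],0],[[-0.001,-0.0107,0],[0,0,-10],0]]'
python3 st.py
```

```text
time_s: 12.3
tcp_pos: [0.4411, 0.0688, 0.1577]
tool_rot: [[-0.999, 0.053, -0.003], [0.053, 0.999, -0.003], [0.003, -0.003, -1.0]]
wrist_force: [0.4, -0.4, 0.5]
width: 0.0
gripper_force: 0.0
12.3 ctr in tool [-0.0633  0.004  -0.0004] F tool [-0.4 -0.4 -0.5] head 177.0 [ -1.  35. -21. 123.  28.  26.  43.]
index [(array([0.4788, 0.1112, 0.1751]), 0.64, np.float64(121.6))]
```

```bash
sed -i 's/\[.5045,.0695,.158\]/[.5055,.0708,.158]/' st.py
python3 -m crank '[[[-0.002,0,0],[0,0,-5],0],[[-0.0015,0,0],[0,0,0],0],[[0,0,0],[0,0,0],0]]'
python3 st.py
```

```text
time_s: 12.78
tcp_pos: [0.442, 0.069, 0.1576]
tool_rot: [[-1.0, -0.028, -0.007], [-0.028, 1.0, -0.004], [0.007, -0.004, -1.0]]
wrist_force: [-6.3, -1.6, 5.2]
width: 0.001
gripper_force: 3.1
12.775 ctr in tool [-0.0635  0.0001 -0.0009] F tool [ 6.3 -1.4 -5.1] head -178.4 [ -0.  36. -22. 123.  29.  27.  46.]
index [(array([0.4776, 0.111 , 0.1771]), 0.55, np.float64(124.8))]
```

```bash
python3 -m crank '[[[-0.001,-0.0108,0],[0,0,-10],0],[[-0.001,-0.0108,0],[0,0,-10],0],[[-0.001,-0.0108,0],[0,0,-10],0],[[-0.001,-0.0108,0],[0,0,-10],0],[[-0.001,-0.0108,0],[0,0,-10],0]]'
python3 st.py
```

```text
time_s: 13.5
tcp_pos: [0.4662, 0.0211, 0.1574]
tool_rot: [[-0.617, -0.787, -0.008], [-0.787, 0.617, -0.006], [0.009, 0.003, -1.0]]
wrist_force: [-4.7, -2.5, 2.6]
width: 0.003
gripper_force: 2.7
13.5 ctr in tool [-0.0634 -0.0002 -0.0012] F tool [ 4.9  2.1 -2.6] head -128.1 [ 15.  39. -38. 119.  42.  36.  89.]
index [(array([0.4555, 0.0754, 0.1768]), 0.7, np.float64(174.7))]
```

```bash
python3 -m crank '[[[-0.001,-0.0107,0],[0,0,-10],0],[[-0.001,-0.0107,0],[0,0,-10],0],[[-0.001,-0.0107,0],[0,0,-10],0],[[-0.001,-0.0107,0],[0,0,-10],0],[[-0.001,-0.0107,0],[0,0,-10],0]]'
python3 st.py
```

```text
time_s: 14.22
tcp_pos: [0.5194, 0.0095, 0.1572]
tool_rot: [[0.205, -0.979, -0.005], [-0.979, -0.205, -0.006], [0.005, 0.006, -1.0]]
wrist_force: [-1.3, -3.7, -0.0]
width: -0.001
gripper_force: 1.4
14.225 ctr in tool [-0.0629  0.001  -0.0011] F tool [3.4 2.  0. ] head -78.2 [ 24.  47. -52. 111.  50.  49. 136.]
index [(array([0.4698, 0.0353, 0.1762]), 0.86, np.float64(-135.2))]
```

```bash
python3 -m crank '[[[0.012,0,0],[0,0,0],0],[[0,0,-0.04],[0,0,0],0],[[0,0,-0.035],[0,0,0],0],[[-0.037,0,0],[0,0,10],0],[[-0.037,0,0],[0,0,10],0],[[0,0,0],[0,0,10],0],[[0,0,0],[0,0,10],0],[[0,0,0],[0,0,10],0]]'
R='no'
python3 -m crank '[[[0,0,0],[0,0,10],0],[[0,0,0],[0,0,10],0],[[0,0,0],[0,0,10],0],[[0,0,0],[0,0,10],0],[[0,0,0],[0,0,10],0],[[0,0,0],[0,0,10],0],[[0,0,0],[0,0,10],0],[[0,0,0],[0,0,10],0]]'
python3 -m crank '[[[0,0,0],[0,0,10],0],[[0,0,0],[0,0,10],0],[[0,0,0],[0,0,10],0],[[0,0,0],[0,0,10],0],[[0,0,0],[0,0,10],0],[[0,0,0],[0,0,10],0],[[0,0,0],[0,0,10],0],[[0,0,0],[0,0,10],0]]'
python3 -m crank '[[[0,0,0],[0,0,10],0],[[0,0,0],[0,0,10],0],[[0,0,0],[0,0,10],0],[[0,0,0],[0,0,10],0],[[0,0,0],[0,0,10],0],[[0,0,0],[0,0,10],0],[[0,0,0],[0,0,10],0],[[0,0,0],[0,0,10],0]]'
python3 st.py
```

```text
time_s: 15.32
tcp_pos: [0.5136, 0.0742, 0.2332]
tool_rot: [[-0.623, -0.782, -0.0], [-0.782, 0.623, 0.001], [-0.0, 0.001, -1.0]]
wrist_force: [0.3, 0.2, -0.4]
width: 0.002
gripper_force: 0.0
time_s: 16.32
tcp_pos: [0.5138, 0.0742, 0.2333]
tool_rot: [[-0.878, 0.478, 0.0], [0.478, 0.878, 0.001], [0.0, 0.001, -1.0]]
wrist_force: [-0.5, -1.5, -0.3]
width: 0.001
gripper_force: 0.0
time_s: 17.32
tcp_pos: [0.514, 0.0743, 0.2334]
tool_rot: [[0.319, 0.948, 0.001], [0.948, -0.319, 0.001], [0.001, 0.0, -1.0]]
wrist_force: [0.2, -0.0, -1.1]
width: 0.001
gripper_force: 0.0
time_s: 18.32
tcp_pos: [0.5141, 0.0744, 0.2334]
tool_rot: [[0.989, -0.149, 0.001], [-0.149, -0.989, 0.001], [0.001, -0.001, -1.0]]
wrist_force: [-0.9, 0.4, 0.3]
width: -0.004
gripper_force: 0.0
18.325 ctr in tool [-0.0081  0.0049  0.0754] F tool [-0.9 -0.2 -0.3] head -8.6 [-30.  34.  28. 109. -23.  42. -88.]
index [(array([0.4724, 0.0333, 0.1788]), 0.63, np.float64(-131.4)), (array([ 0.501 , -0.1234, -0.    ]), 0.44, np.float64(-91.3))]
```

```bash
python3 -m crank '[[[-0.008,0.005,0],[0,0,10],0],[[0,0,0],[0,0,10],0],[[0,0,0],[0,0,10],0],[[0,0,0],[0,0,10],0],[[0.039,0,0],[0,0,0],0],[[0.039,0,0],[0,0,0],0],[[0,0,0.025],[0,0,0],0],[[0,0,0.02],[0,0,0],0]]'
python3 -m crank '[[[0,0,0.02],[0,0,0],0],[[0,0,0.01],[0,0,0],0],[[-0.008,0,0],[0,0,0],0],[[-0.005,0,0],[0,0,0],0],[[0,0,0],[0,0,0],0]]'
python3 st.py
```

```text
time_s: 19.42
tcp_pos: [0.5578, 0.0119, 0.1876]
tool_rot: [[0.669, -0.743, 0.001], [-0.743, -0.669, 0.001], [-0.0, -0.001, -1.0]]
wrist_force: [-0.3, -1.1, -1.1]
width: -0.003
gripper_force: 0.0
time_s: 20.05
tcp_pos: [0.5488, 0.0226, 0.1589]
tool_rot: [[0.67, -0.742, 0.001], [-0.742, -0.67, 0.001], [0.0, -0.001, -1.0]]
wrist_force: [0.2, 0.1, -0.2]
width: -0.001
gripper_force: 0.0
20.05 ctr in tool [-0.0648 -0.0002  0.0009] F tool [ 0.1 -0.2  0.2] head -47.9 [ -26.   44.   33.  108.  -38.   39. -108.]
index [(array([0.4735, 0.0333, 0.1768]), 0.68, np.float64(-130.5))]
```

```bash
python3 -m crank '[[[-0.002,0,0],[0,0,0],0],[[-0.0015,0,0],[0,0,0],0],[[-0.001,-0.0107,0],[0,0,-10],0],[[-0.001,-0.0107,0],[0,0,-10],0],[[-0.001,-0.0107,0],[0,0,-10],0],[[-0.001,-0.0107,0],[0,0,-10],0]]'
python3 st.py
```

```text
time_s: 20.9
tcp_pos: [0.567, 0.0611, 0.1585]
tool_rot: [[0.991, -0.134, 0.002], [-0.134, -0.991, -0.001], [0.002, 0.001, -1.0]]
wrist_force: [0.9, -1.4, -0.1]
width: 0.002
gripper_force: 0.4
20.9 ctr in tool [-0.0623 -0.0014  0.0004] F tool [1.1 1.3 0.1] head -7.7 [-24.  43.  23. 105. -26.  37. -83.]
index []
```

```bash
python3 -m crank '[[[-0.0015,0,0],[0,0,0],0],[[-0.0015,-0.0107,0],[0,0,-10],0],[[-0.001,-0.0107,0],[0,0,-10],0],[[-0.001,-0.0107,0],[0,0,-10],0]]'
python3 st.py
```

```text
time_s: 21.5
tcp_pos: [0.5633, 0.0932, 0.1588]
tool_rot: [[0.926, 0.377, 0.007], [0.377, -0.926, -0.001], [0.006, 0.003, -1.0]]
wrist_force: [6.1, 0.6, -3.7]
width: 0.0
gripper_force: 2.9
21.5 ctr in tool [-0.062  -0.001   0.0004] F tool [5.8 1.7 3.8] head 22.1 [-23.  42.  15. 104. -17.  36. -65.]
index [(array([0.5009, 0.0213, 0.1757]), 0.58, np.float64(-95.3))]
```

```bash
python3 -m crank '[[[-0.001,-0.0108,0],[0,0,-10],0],[[-0.001,-0.0108,0],[0,0,-10],0],[[-0.001,-0.0108,0],[0,0,-10],0],[[-0.001,-0.0108,0],[0,0,-10],0],[[-0.001,-0.0108,0],[0,0,-10],0],[[-0.001,-0.0108,0],[0,0,-10],0]]'
python3 st.py
```

```text
time_s: 22.35
tcp_pos: [0.5114, 0.1331, 0.1585]
tool_rot: [[0.135, 0.991, 0.002], [0.991, -0.135, 0.002], [0.002, 0.002, -1.0]]
wrist_force: [2.3, 2.0, -0.5]
width: 0.003
gripper_force: 1.2
22.35 ctr in tool [-0.0625  0.0026  0.0004] F tool [2.3 2.  0.5] head 82.2 [-19.  38.  -2. 111.   2.  31. -29.]
index [(array([0.5459, 0.0432, 0.1767]), 0.59, np.float64(-34.3))]
```

```bash
python3 -m crank '[[[-0.0025,-0.0107,0],[0,0,-10],0],[[-0.0015,-0.0107,0],[0,0,-10],0],[[-0.001,-0.0107,0],[0,0,-10],0],[[-0.001,-0.0107,0],[0,0,-11],0],[[-0.0013,-0.0107,0],[0,0,-11],0],[[-0.0015,-0.0107,0],[0,0,-10],0]]'
python3 st.py
```

```text
time_s: 23.2
tcp_pos: [0.4528, 0.1059, 0.1582]
tool_rot: [[-0.805, 0.593, -0.002], [0.593, 0.805, 0.0], [0.002, -0.001, -1.0]]
wrist_force: [-3.0, 3.6, 2.7]
width: -0.001
gripper_force: 2.1
23.2 ctr in tool [-0.0632  0.003   0.0001] F tool [ 4.6  1.1 -2.7] head 143.6 [ -7.  36. -18. 120.  23.  27.  10.]
index [(array([0.55  , 0.096 , 0.1765]), 0.56, np.float64(29.5))]
```

```bash
python3 -m crank '[[[-0.0013,-0.0107,0],[0,0,-10.5],0],[[-0.0013,-0.0107,0],[0,0,-10.5],0],[[-0.0013,-0.0107,0],[0,0,-10.5],0],[[-0.0013,-0.0107,0],[0,0,-10],0],[[-0.001,-0.0107,0],[0,0,-10],0],[[-0.001,-0.0107,0],[0,0,-10],0]]'
python3 st.py
```

```text
time_s: 24.05
tcp_pos: [0.4487, 0.0416, 0.1576]
tool_rot: [[-0.907, -0.422, -0.003], [-0.422, 0.907, -0.003], [0.004, -0.001, -1.0]]
wrist_force: [-0.5, -0.5, -0.4]
width: -0.004
gripper_force: 0.2
24.05 ctr in tool [-0.0638  0.0025 -0.0007] F tool [ 0.7 -0.2  0.4] head -155.0 [ 12.  38. -36. 122.  42.  33.  59.]
index [(array([0.522 , 0.1204, 0.1761]), 0.96, np.float64(71.6))]
```

```bash
python3 -m crank '[[[-0.0015,0,0],[0,0,0],0],[[-0.001,0,0],[0,0,0],0],[[-0.001,-0.0107,0],[0,0,-10],0],[[-0.001,-0.0107,0],[0,0,-10],0],[[-0.001,-0.0107,0],[0,0,-10],0],[[-0.001,-0.0107,0],[0,0,-10],0],[[-0.001,-0.0107,0],[0,0,-10],0],[[-0.001,-0.0107,0],[0,0,-10],0]]'
python3 st.py
```

```text
time_s: 25.15
tcp_pos: [0.5014, 0.0077, 0.1575]
tool_rot: [[-0.086, -0.996, -0.004], [-0.996, 0.086, -0.005], [0.005, 0.004, -1.0]]
wrist_force: [-1.3, -3.1, 0.2]
width: 0.002
gripper_force: 1.3
25.15 ctr in tool [-0.0632  0.0014 -0.0008] F tool [ 3.2  1.1 -0.2] head -94.9 [ 25.  46. -53. 114.  51.  48. 117.]
index [(array([0.4726, 0.1096, 0.179 ]), 0.71, np.float64(130.3))]
```

```bash
python3 -m crank '[[[-0.001,-0.0107,0],[0,0,-10],0],[[-0.001,-0.0107,0],[0,0,-10],0],[[0,0,0],[0,0,0],0],[[0.015,0,0],[0,0,0],0],[[0.015,0,0],[0,0,0],0],[[0,0,0],[0,0,0],0]]'
python3 st.py
python3 - <<'E'
from h import *
a=cv2.imread('pics/st.png');b=save('top','t3')[:,:,::-1]
(u,v),(p,q)=[proj(c,[.505,.07,.18]).astype(int) for c in ('scene','top')]; print(u,v,p,q)
cv2.imwrite('pics/c3.png',np.hstack([cv2.resize(i[y-40:y+40,x-40:x+40],(400,400),interpolation=3) for i,x,y in((a,u,v),(b,p,q))]))
for c in ('scene','top'): print([(r['at'],r['p']) for t in('pointer','index','ring_top') for r in manip.tip_of(c,t)[:1]])
E
```

```text
time_s: 26.0
tcp_pos: [0.5321, -0.0188, 0.1582]
tool_rot: [[0.255, -0.967, -0.0], [-0.967, -0.255, -0.0], [0.0, 0.0, -1.0]]
wrist_force: [-0.4, 0.6, 0.4]
width: 0.006
gripper_force: 0.0
26.0 ctr in tool [-0.0935  0.0029  0.0001] F tool [-0.7  0.2 -0.4] head -75.2 [ 29.  50. -58. 109.  53.  54. 140.]
index [(array([0.4627, 0.0976, 0.1757]), 0.96, np.float64(147.9))]
316 186 315 275
[([0.4698, 0.0684, 0.178], 0.72), ([0.4627, 0.0976, 0.1757], 0.96), ([0.507, 0.0709, 0.1761], 0.9)]
[([0.4685, 0.0655, 0.1831], 0.55), ([0.4626, 0.0905, 0.1757], 0.62), ([0.5035, 0.0715, 0.1757], 0.86)]
```

View pics/c3.png

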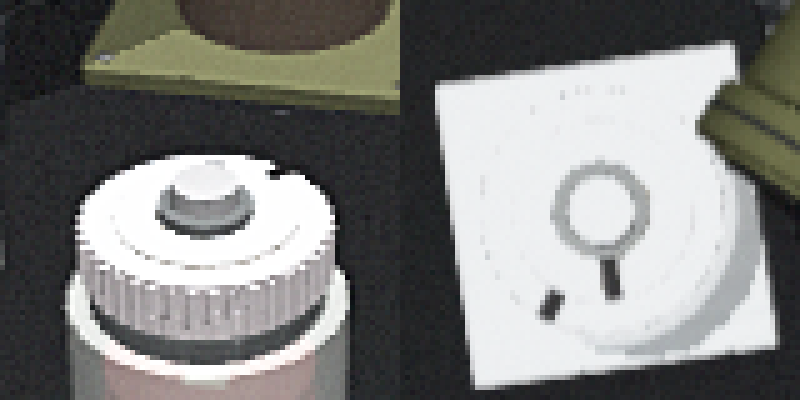

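Top crop: vent collar centre at (600,208), pointer at about (611,278) and index at about (551,304), so the line is roughly 35° short of its second meeting. I'll measure it exactly.

```bash
cat > ang.py <<'E'
from h import *
import sys
def meas(b):
    cx,cy=proj('top',[.505,.07,.178]); g=b.mean(2)
    # collar: grey ring blob -> centre from ellipse fit at z=.184
    y,x=np.mgrid[:480,:640]; r=np.hypot(x-cx,y-cy)
    k=(g>100)&(g<195)&(r<13); yy,xx=np.nonzero(k)
    e=cv2.fitEllipse(np.c_[xx,yy].astype(np.float32)); C=ray('top',e[0],.184)
    n,l,s,cen=cv2.connectedComponentsWithStats(((g<130)&(r<25)).astype(np.uint8))
    print('C',C.round(4))
    for i in range(1,n):
        if 6<s[i,4]<120:
            m=l==i; w=np.where(m,200-g,0); uv=[(w*x).sum()/w.sum(),(w*y).sum()/w.sum()]
            p=ray('top',uv,.178)-C; print(s[i,4],np.round(uv,1),'r',np.hypot(*p[:2]).round(4),'az',np.degrees(np.arctan2(p[1],p[0])).round(1)%360)
meas(save('top',sys.argv[1]))
s=manip.observe(); print(s['time_s'])
E
python3 ang.py t4
```

```text
C [0.5033 0.0715 0.184 ]
26 [316.7 290.2] r 0.0276 az 187.0
17 [304.8 295.6] r 0.0435 az 150.8
26.5
```

```bash
sed -i 's/\[.5055,.0708,.158\]/[.5038,.0713,.158]/' st.py; python3 -m crank '[[[-0.0014,0.0163,0],[0,0,10],0],[[-0.0014,0.0163,0],[0,0,10],0],[[-0.0014,0.0163,0],[0,0,10],0],[[-0.0014,0.0163,0],[0,0,10],0],[[-0.0014,0.0163,0],[0,0,10],0],[[-0.012,0,0],[0,0,0],0],[[-0.012,0,0],[0,0,0],0],[[0,0,0],[0,0,0],0]]'
python3 st.py
```

```text
time_s: 27.5
tcp_pos: [0.469, 0.0172, 0.1582]
tool_rot: [[-0.572, -0.82, 0.001], [-0.82, 0.572, 0.001], [-0.002, -0.0, -1.0]]
wrist_force: [-0.3, -0.3, 0.2]
width: 0.002
gripper_force: 0.0
27.5 ctr in tool [-0.0643  0.0024  0.0003] F tool [ 0.4  0.1 -0.2] head -124.9 [ 21.  42. -46. 119.  48.  40.  87.]
index [(array([0.4617, 0.0909, 0.1754]), 0.82, np.float64(155.0))]
```

```bash
python3 -m crank '[[[-0.0015,0,0],[0,0,0],0],[[-0.0015,0,0],[0,0,0],0],[[-0.001,-0.0106,0],[0,0,-10],0],[[-0.0008,-0.0096,0],[0,0,-9],0],[[-0.0008,-0.0096,0],[0,0,-9],0],[[0,0,0],[0,0,0],0]]'
python3 st.py; python3 ang.py t5
```

```text
time_s: 28.35
tcp_pos: [0.4975, 0.0079, 0.1581]
tool_rot: [[-0.124, -0.992, 0.0], [-0.992, 0.124, 0.001], [-0.001, 0.0, -1.0]]
wrist_force: [-0.1, 0.3, -0.2]
width: 0.004
gripper_force: 0.0
28.35 ctr in tool [-0.0637  0.0016  0.0002] F tool [-0.2  0.1  0.2] head -97.2 [ 25.  46. -54. 114.  52.  48. 114.]
index []
C [0.5032 0.0702 0.184 ]
16 [305.2 295.9] r 0.0441 az 150.3
28.5
```

```bash
python3 -m crank '[[[0.006,0,0],[0,0,0],0],[[-0.001,0.012,0],[0,0,10],0],[[-0.001,0.012,0],[0,0,10],0],[[-0.001,0.012,0],[0,0,10],0],[[-0.004,0,0],[0,0,0],0],[[-0.002,0,0],[0,0,0],0],[[0,0,0],[0,0,0],0]]'
python3 st.py
```

```text
time_s: 29.38
tcp_pos: [0.4672, 0.02, 0.1582]
tool_rot: [[-0.601, -0.799, 0.0], [-0.799, 0.601, 0.0], [-0.0, 0.0, -1.0]]
wrist_force: [0.2, 0.6, 0.7]
width: 0.002
gripper_force: 0.0
29.375 ctr in tool [-0.063   0.0016  0.0002] F tool [-0.6  0.2 -0.7] head -126.9 [ 20.  41. -46. 119.  48.  40.  85.]
index [(array([0.4632, 0.0939, 0.1753]), 0.84, np.float64(150.9))]
```

```bash
python3 -m crank '[[[-0.0015,0,0],[0,0,0],0],[[-0.001,0,0],[0,0,0],0],[[0,0,0],[0,0,0],0]]'
python3 st.py
```

```text
time_s: 29.85
tcp_pos: [0.4671, 0.0203, 0.158]
tool_rot: [[-0.602, -0.798, -0.002], [-0.798, 0.602, -0.003], [0.004, -0.0, -1.0]]
wrist_force: [-2.6, -5.0, 2.6]
width: -0.003
gripper_force: 2.6
29.85 ctr in tool [-0.0628  0.0014 -0.0002] F tool [ 5.6 -0.9 -2.5] head -127.0 [ 20.  41. -46. 119.  48.  40.  85.]
index [(array([0.4613, 0.0931, 0.1747]), 0.96, np.float64(152.8))]
```

```bash
python3 -m crank '[[[-0.001,-0.0106,0],[0,0,-10],0],[[-0.0008,-0.0096,0],[0,0,-9],0],[[-0.0008,-0.0096,0],[0,0,-9],0],[[0,0,0],[0,0,0],0]]'
python3 st.py; python3 ang.py t6
```

```text
time_s: 30.45
tcp_pos: [0.496, 0.0085, 0.1578]
tool_rot: [[-0.159, -0.987, -0.0], [-0.987, 0.159, -0.003], [0.003, 0.0, -1.0]]
wrist_force: [0.6, -5.9, 0.5]
width: 0.004
gripper_force: 3.1
30.45 ctr in tool [-0.0633  0.0023 -0.0003] F tool [ 5.8 -1.6 -0.5] head -99.2 [ 25.  46. -54. 115.  52.  48. 112.]
index [(array([0.4567, 0.0703, 0.1797]), 0.79, np.float64(-178.8))]
C [0.5032 0.0705 0.184 ]
30.6
```

Run:
```python
from h import *
a=cv2.imread('pics/st.png');b=cv2.imread('pics/t6.png')
cv2.imwrite('pics/c6.png',np.hstack([cv2.resize(i[y-35:y+35,x-35:x+35],(400,400),interpolation=3) for i,x,y in((a,316,186),(b,315,280))]))
```

```text
(no output)
```

View pics/c6.png

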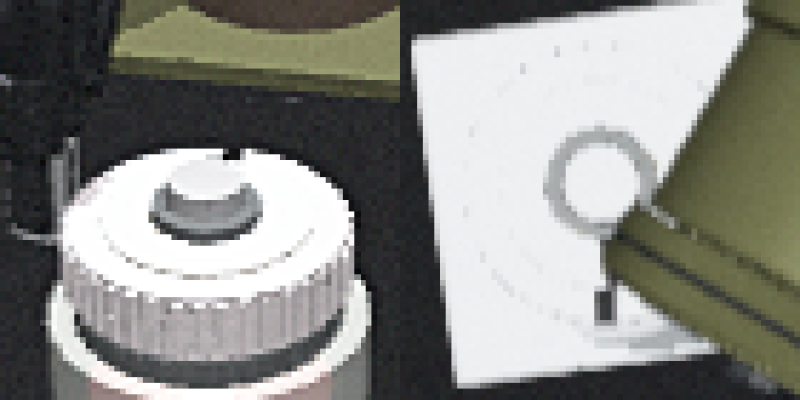

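Crop: the index is at (604,306) below the vent centre (600,184), about 7° short of the pointer direction. One small final orbit, then back away and check.

```bash
python3 -m crank '[[[-0.0003,-0.0038,0],[0,0,-3.5],0],[[-0.0003,-0.0038,0],[0,0,-3.5],0],[[0,0,0],[0,0,0],0],[[0.015,0,0],[0,0,0],0],[[0.025,0,0],[0,0,0],0],[[0,0,0],[0,0,0],0]]'
sed -i 's/r<25/r<26/; s/<120/<150/' ang.py
python3 st.py; python3 ang.py t7
python3 - <<'E'
from h import *
b=cv2.imread('pics/t7.png')
cv2.imwrite('pics/c7.png',cv2.resize(b[245:315,280:350],(560,560),interpolation=0))
E
```

```text
time_s: 31.35
tcp_pos: [0.5018, -0.0315, 0.1579]
tool_rot: [[-0.039, -0.999, -0.0], [-0.999, 0.039, 0.0], [-0.0, 0.0, -1.0]]
wrist_force: [-0.4, 0.9, -0.3]
width: 0.001
gripper_force: 0.0
31.35 ctr in tool [-1.028e-01  2.000e-03 -1.000e-04] F tool [-0.9  0.4  0.3] head -92.3 [ 30.  47. -56. 113.  52.  49. 123.]
index [(array([0.4557, 0.0639, 0.1747]), 0.89, np.float64(-171.3))]
C [0.5033 0.0715 0.184 ]
43 [317.2 293.3] r 0.0339 az 187.0
31.5
```

View pics/c7.png

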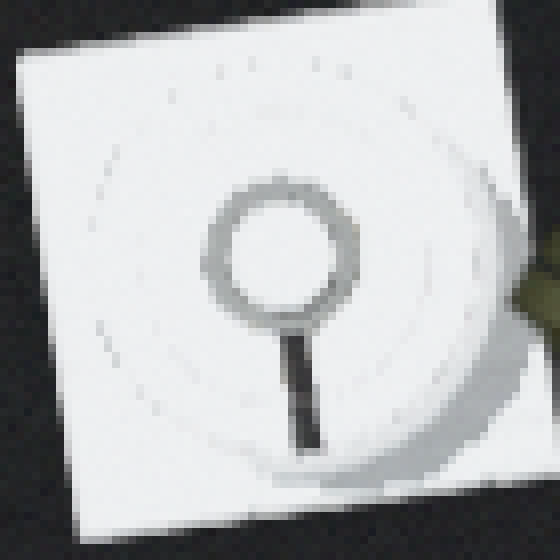

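The pointer and index now form one straight bar from (292,335) to (310,450). A quick numeric check of the two halves.

Run:
```python
from h import *
g=cv2.imread('pics/t7.png').mean(2); C=np.array([.5033,.0715])
o={'in':[],'out':[]}
for v in range(280,305):
  for u in range(308,326):
    p=ray('top',(u,v),.178)[:2]-C; r=np.hypot(*p); w=max(0,200-g[v,u]); a=np.degrees(np.arctan2(p[1],p[0]))%360
    if .023<r<.035: o['in'].append((a,w))
    if .038<r<.050: o['out'].append((a,w))
for k,x in o.items(): x=np.array(x); print(k,np.average(x[:,0],weights=x[:,1]))
```

```text
in 187.26041541525785
out 186.7904073078172
```

```bash
python3 -c "
from workcell import manip
print(manip.finish_job())"
```

```text
the job is handed in; nothing more can be done
None
```

I pressed the vent fully down and it sprang back up. The ring was then rolled anticlockwise past the pointer once and stopped at the second meeting, lined up to about 0.5° in the top view. I handed the job in at about 31.5 s with the fingertip clear of the jar; the dishes and the bottle were never approached, though I took no final position check on them.

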